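# Right the fallen cleaner flask at the electronics bench

### The arm

A 6-joint arm with a two-finger parallel gripper is mounted at the origin on the work surface. World frame = base frame: x ahead of the robot, y to its left, z up, the work surface at z = 0. Lengths are in mm, angles in rad, forces in N, time in s.
With the tool pointing down it reaches from about 325 to 775 mm from the base axis. Payload 9.3 kg.
Tool frame: the origin (TCP) lies at the very end of the fingers, on their centre line; the grasp point (between the pads) lies 19 mm behind it; z points along the fingers, y is the line along which they close (so a half turn about z gives the same grasp; the last joint's range is limited). The gripper opens to 85 mm and grips with 20 to 120 N. Pads are 22 mm wide; open, the fingers measure 114 mm over their backs; the gripper's body (76 mm by 85 mm) begins 54 mm behind the grasp point. The pads swing forward as they close: fully open they stand 13 mm farther back than shut.
Start: joints at [1.003, 0.259, 0.021, 1.334, 0, 1.418], TCP at [221.655, 503.355, 231.279] pointing down, gripper open.
Joint ranges: [-3.04, 3.04], [-0.91, 1.82], [-1.04, 1.36], [-1.92, 1.95], [-1.52, 1.45], [-3.14, 3.14]. Speed limits (rad/s): [2.22, 2.22, 2.79, 3.14, 3.14, 3.14].

### API

Orientations are given as a unit quaternion [x, y, z, w].
In Python, from workcell import env gives the robot as it stands. The module is installed in compiled form; this text tells all that it offers.
- The arm moves only by the tool drive_tool, never from a script. Its argument "moves" is a list of rows, each a list of 4 numbers: the shift along the tool's x, y, z normalised to -1 to 1, where 1 is 250 mm, then the turn about the tool's z normalised to -1 to 1, where 1 is 90 degrees. In form: [[dx, dy, dz, turn], ...]. A call has 1 to 20 rows; each row shifts and turns the commanded pose from where the row before left it, along the tool's axes as they then stand; what a row does not reach is not made up. A row lasts 1/8 s, in which the tool goes at most 62.5 mm and 10.7 degrees, less where a joint would pass 70% of its speed; a pose out of reach is approached as far as the arm can. A call with a number of a shift or a turn outside -1 to 1 is refused whole. A call with a gripper value outside its range is refused whole. "grip" is the opening, from 0 (shut) to 1 (fully open), set as the call begins (left out, the last holds). The fingers move at their own pace and stop on an object; "newtons" is the grip in N (left out, the last holds). Time passes only in rows, so rows that do not move let the fingers close. It gives the time, the measured TCP pose, the force, the opening and the grip force at its end, in the units of the state.
- env.state(): the state, without advancing time (a new reading comes with each control period).
- env.get_image(name): name is "scene" or "top"; returns a dict with "frame" (420x560x3 uint8, blue, green, red), "z_map" (420x560 float32, mm along the optical axis (not along the pixel's ray), 0 where there is no reading), "fx", "fy", "cx", "cy" (pixels), "pose" (4x4, takes a point from camera to world coordinates). Camera axes: x right, y down, z forward; pixel columns grow to the right and rows downward; lengths in mm; the calibration is good to about 2 mm. A picture is of the moment at which its call begins.
- env.job_done(): hands the job in; it is judged then, once.
Trained networks look in a picture, given as the dict that the camera call returned (one of the last four; its "shot" number tells which), for a name from the list of things; names that differ only in an ending like _2 or _b are one class to them, and where a whole thing is asked for, a point or a joint stands for the part that bears it (a point fixed in the world has none). Each returns a list of dicts, best first, with "conf" (0 to 1); they miss things now and then, are a little off and sometimes report something else, mostly with a low value. They report only what shows in the picture. A call takes as long as a camera call. They do not tell look-alikes from the thing itself.
- env.look_for(label, picture): "location" ([x, y, z] in mm, in world coordinates, good to about 4 mm: the middle of the surface that is visible of it).
- env.trace(label, picture): "mask" (420x560 bool, what is visible of it).
The state is a dict: "time_s": time; "qpos": joint angles; "qd": joint speeds; "joint_torque": joint torques, N m; "eef_pos": TCP position; "ee_rot": TCP orientation; "contact_force": force on the tool from outside, world axes, zero at the start; "torque": the same for the moment, N m; "grip_width": finger opening in mm; "grip_force": force on a finger pad.
Only numpy, scipy, OpenCV 4.12 (cv2) and the standard library are available. Lean on these libraries where they do the work, as an engineer would, in place of code of your own. Each camera call takes 0.05 s, during which the arm holds its last target. There are 200 camera calls.

### The job

The flask with the orange cap has been knocked over on the bench. Pick it up and set it down upright in the middle of the orange mat, letting go only once it is standing there. Leave the blue-capped flask alone on its blue mat.

Things in the scene. Friction and masses are not known exactly. Their poses are not given: they have to be found in the camera images.
- orange_flask: The fallen flask: rigid, closed, white, with orange cap and band, 175 to 350 g. Flat-sided square body 46 x 46 mm, 90 tall; round cap 26 in diameter; 118 tall overall. Origin: centre of its underside; z runs along its axis to the cap, x and y square to the sides. It starts lying on a side on the bench, axis level 23 mm up, cap pointing to the robot's side within 35 degrees of straight back (-x).
- orange_mat: Thin square orange mat, 100 x 100 mm and 4 mm thick, fixed on the bench. The origin is the centre of its underside on the bench, z up; its top is 4 mm above the origin.
- blue_flask: A bystander: a flask of the same shape and size with a blue cap and a blue band, loose, standing upright on the blue mat on the other side of the bench. The origin is the centre of its underside, z points up to the cap.
- blue_mat: Thin square blue mat of the same size as the orange one, fixed, under the blue-capped flask. The origin is the centre of its underside, z up. The two mats may be swapped between left and right.
Things that resemble listed ones, but are neither listed nor needed, are in the scene too. Leave any purple look-alike of the orange_flask alone.

How it is judged (in metres and radians):
On the way:
1. the orange-capped flask stands upright on the orange mat while still held (angle between orange_flask's own z axis and vertical below 0.26 rad and horizontal distance between orange_flask and orange_mat below 0.03 m and z of orange_flask in the frame of orange_mat below 0.01 m and contact force between the fingers and orange_flask above 0.5 N), for 0.2 s.
At the end, for the whole second after the job is handed in: The orange-capped flask stands at rest and released on the orange mat, cap up, within 10 degrees of upright, its underside within 25 mm of the mat's centre; the blue-capped flask still stands on the blue mat, within 40 mm of its centre (angle between each of orange_flask, blue_flask's own z axis and vertical below 0.175 rad and horizontal distance between orange_flask and orange_mat below 0.025 m and z of orange_flask in the frame of orange_mat below 0.01 m and linear speed of orange_flask below 0.02 m/s and horizontal distance between blue_flask and blue_mat below 0.04 m); the robot touches nothing.
It fails at once if the blue-capped flask is moved by more than 20 mm or tipped (distance of blue_flask from where it was at the start of the episode above 0.02 m or angle between blue_flask's own z axis and vertical above 0.26 rad).
It also fails if it takes over 40 s, if anything falls off the work surface, if the arm or the gripper's body presses on something with over 40 N, if the wrist force passes 120 N, or if a joint passes its speed limit or range.

## Working session

There is one attempt and no reset: what is moved stays moved. The work goes in short steps, Python scripts to look and compute and a tool call to move; the robot and the scene stay as the last step left them, time stands still between calls to the robot, and variables do not carry over. Pictures are saved under pics/ and viewed, at most 10 in all, crops included, and the job is handed in when it is done.

Besides the shell and the picture viewer there is one more tool, called after "Request:" as name(argument=value, ...), one argument or row to a line, values as JSON. drive_tool: Moves the arm, as the interface text tells. Its arguments: {"type":"object","properties":{"moves":{"type":"array"},"grip":{"type":"number"},"newtons":{"type":"number"}},"required":["moves"]}

```bash
mkdir -p pics
cat > h.py <<'E'
import numpy as np, cv2
from workcell import env
def pts(im,m):
    v,u=np.nonzero(m&(im["z_map"]>0)); z=im["z_map"][v,u]
    p=np.c_[(u-im["cx"])/im["fx"]*z,(v-im["cy"])/im["fy"]*z,z,np.ones(len(z))]
    return (p@np.array(im["pose"]).T)[:,:3],u,v
E
python3 - <<'E'
from h import *
ims=[env.get_image(n) for n in("scene","top")]
cv2.imwrite("pics/a.png",np.vstack([cv2.resize(i["frame"],(400,300)) for i in ims]))
cv2.imwrite("pics/top.png",ims[1]["frame"])
for n,i in zip(("scene","top"),ims):
  for l in("orange_flask","orange_mat","blue_flask","blue_mat"):
    for d in env.look_for(l,i): print(n,l,round(d["conf"],2),np.round(d["location"]))
print(env.state())
E
```

```text
scene orange_flask 0.79 [ 641. -127.   46.]
scene orange_flask 0.58 [599.   6.  46.]
scene orange_flask 0.24 [545. 294.  86.]
scene orange_mat 0.59 [ 572. -302.    4.]
scene blue_mat 0.95 [538. 279.   2.]
top orange_flask 0.77 [ 635. -126.   44.]
top orange_flask 0.57 [592.   2.  45.]
top orange_mat 0.86 [ 569. -306.    3.]
top blue_flask 0.81 [527. 270.  93.]
top blue_mat 0.67 [509. 263.   7.]
{'time_s': 0.5, 'qpos': array([1.00339062e+00, 2.58602162e-01, 2.14571797e-02, 1.33367529e+00,
       1.71672755e-05, 1.41817707e+00]), 'qd': array([ 0.00032539,  0.00020742,  0.00101694, -0.00078439,  0.00054076,
        0.00226534]), 'joint_torque': array([-1.94799948e-03, -5.54936850e+01,  3.44532967e+01,  1.79638220e-03,
       -1.79458552e-04, -1.77244715e-05]), 'eef_pos': array([221.64979757, 503.34706504, 231.2606731 ]), 'ee_rot': array([ 2.05909686e-01,  9.78570999e-01, -8.17879342e-06, -1.22502449e-05]), 'contact_force': array([-0.15047853,  0.30138693, -0.32205855]), 'torque': array([ 0.05356111, -0.00569541, -0.02565551]), 'grip_force': 0.0, 'grip_width': 85.50525849842207}
```

View pics/a.png

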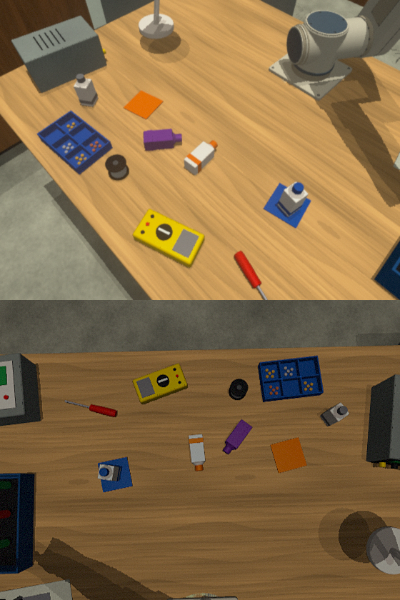

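View pics/top.png

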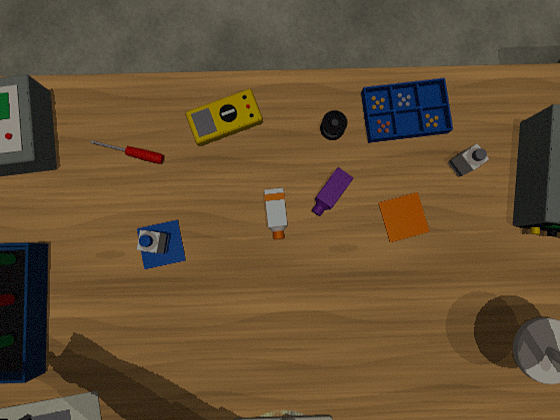

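Candidates in the top view are the white flask with the orange cap at (276,212), the purple look-alike at (332,190), and a grey-capped flask at (468,160). I choose (276,212), at world ≈(595,3), with its cap towards the robot. Next I measure it and check it in a crop.

Run:
```python
from h import *
im=env.get_image("top"); f=im["frame"]
cv2.imwrite("pics/crop.png",cv2.resize(f[165:260,230:440],None,fx=3.5,fy=3.5,interpolation=cv2.INTER_CUBIC))
hsv=cv2.cvtColor(f,cv2.COLOR_BGR2HSV)
for d in env.trace("orange_flask",im):
    p,u,v=pts(im,d["mask"]); print("mask",d["conf"],u.mean().round(),v.mean().round(),len(u))
    if abs(u.mean()-276)<15 and abs(v.mean()-212)<15:
        t=p[p[:,2]>38]; c,(w,h),a=cv2.minAreaRect(t[:,:2].astype(np.float32)); print("top face",c,w,h,a,np.median(t[:,2]))
        q=p[p[:,2]>12]; print("all",cv2.minAreaRect(q[:,:2].astype(np.float32)))
        cp=p[(p[:,2]>20)&(p[:,2]<38.)]; print("cap",np.median(cp,0),len(cp), "xmin",q[:,0].min())
for d in env.trace("orange_mat",im)[:1]:
    p,u,v=pts(im,d["mask"]); print("mat",d["conf"],cv2.minAreaRect(p[:,:2].astype(np.float32)),np.median(p,0))
```

```text
mask 0.64 276.0 211.0 909
top face (590.404296875, 2.113494873046875) 103.35494232177734 45.909996032714844 4.75298547744751 45.330497367398834
all ((583.1622924804688, 1.5113544464111328), (117.88898468017578, 45.909996032714844), 4.75298547744751)
cap [538.47670202  -1.84108071  33.73714312] 127 xmin 524.5152769163875
mask 0.63 332.0 191.0 897
mat 0.73 ((569.9288940429688, -306.55596923828125), (101.31130981445312, 100.66929626464844), 13.159518241882324) [ 568.70694436 -305.32935285    3.26449354]
```

View pics/crop.png

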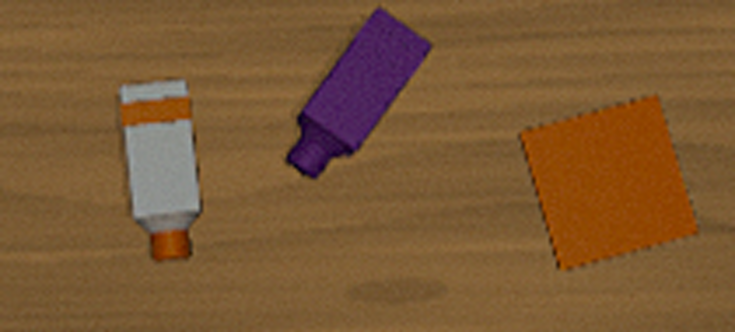

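The crop shows the white flask with the orange cap and band, so the choice is right. The axis lies 4.75° off -x, and the top face is 45 mm up, as it must be. Moving above the grasp at s≈78 mm from the base, (564,0).

Request:
drive_tool(
  moves=[
    [-0.148,-0.092,0,0],
    [-0.148,-0.092,0,0],
    [-0.148,-0.092,0,0],
    [-0.148,-0.092,0,0],
    [-0.148,-0.092,0,0],
    [-0.148,-0.092,0,0],
    [-0.148,-0.092,0,0],
    [-0.148,-0.092,0,0],
    [-0.148,-0.092,0,0],
    [-0.148,-0.092,0,0],
    [-0.148,-0.092,0,0],
    [-0.148,-0.092,0,0],
    [-0.148,-0.092,0,0],
    [-0.142,-0.092,0,0],
    [0,0,0,-0.106],
    [0,0,0,-0.106],
    [0,0,0,-0.105],
    [0,0,0,0],
    [0,0,0,0],
  ],
  grip=1,
  newtons=20,
)

```text
time_s: 3.02
eef_pos: [564.6, 0.6, 231.3]
ee_rot: [-0.04, 0.999, -0.0, 0.0]
contact_force: [-0.2, 0.3, 0.4]
grip_width: 85.3
grip_force: 0.0
```

Request:
drive_tool(
  moves=[
    [0,0,0.16,0],
    [0,0,0.16,0],
    [0,0,0.16,0],
    [0,0,0.16,0],
    [0,0,0.12,0],
    [0,0,0.08,0],
    [0,0,0.05,0],
    [0,0,0,0],
  ],
)

```text
time_s: 4.03
eef_pos: [564.3, 0.6, 8.3]
ee_rot: [-0.041, 0.999, 0.0, -0.001]
contact_force: [0.3, 0.2, 0.5]
grip_width: 85.5
grip_force: 0.0
```

Request:
drive_tool(
  moves=[
    [0,0,0,0],
    [0,0,0,0],
    [0,0,0,0],
    [0,0,0,0],
    [0,0,0,0],
    [0,0,0,0],
    [0,0,0,0],
    [0,0,0,0],
  ],
  grip=0,
  newtons=20,
)

```text
time_s: 5.03
eef_pos: [565.1, 0.5, 9.7]
ee_rot: [-0.042, 0.999, -0.0, 0.001]
contact_force: [-0.5, 0.3, 6.5]
grip_width: 46.0
grip_force: 21.7
```

Request:
drive_tool(
  moves=[
    [0,0,-0.1,0],
    [0,0,-0.12,0],
    [0,0,-0.12,0],
    [0,0,-0.12,0],
    [0,0,-0.12,0],
    [0,0,0,0],
    [0,0,0,0],
  ],
)

```text
time_s: 5.9
eef_pos: [564.0, 0.6, 152.7]
ee_rot: [-0.042, 0.999, 0.0, -0.001]
contact_force: [-0.1, 0.1, -2.5]
grip_width: 45.9
grip_force: 21.8
```

Run:
```python
from h import *
im=env.get_image("scene"); cv2.imwrite("pics/lift.png",cv2.resize(im["frame"][100:300,180:380],None,fx=3,fy=3))
```

```text
(no output)
```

View pics/lift.png

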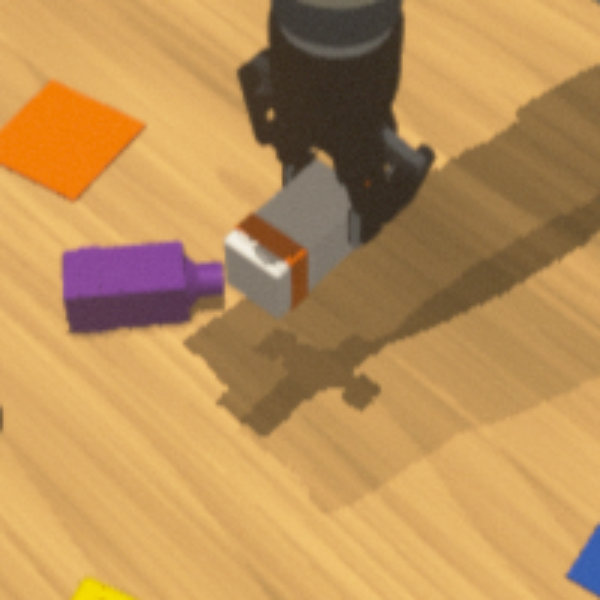

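The flask is held, its base end (orange band, around (265,270) in the crop) sticking out and hanging slightly. I measure the tilt from depth.

```bash
cat >> h.py <<'E'
def tilt(im=None):
    # side-facing points in front of the gripper along flask axis a; returns profile in (s along +x-ish axis, z)
    im=im or env.get_image("scene"); st=env.state(); t=st["eef_pos"]
    p,u,v=pts(im,np.ones(im["z_map"].shape,bool))
    q=st["ee_rot"]; from scipy.spatial.transform import Rotation as R
    M=R.from_quat(q).as_matrix(); l=(p-t)@M   # tool coords
    fl=im["frame"][v,u].astype(int); sat=fl.max(1)-fl.min(1)
    k=(abs(l[:,1])<27)&(abs(l[:,0])<110)&(l[:,2]>-75)&(l[:,2]<90)&(p[:,2]>8)&(fl.max(1)>80)
    return l[k],fl[k],p[k]
E
python3 - <<'E'
from h import *
l,f,p=tilt()
# points on the face seen with y inside +-18: profile in tool x,z
m=abs(l[:,1])<20
P=l[m]; o=np.argsort(P[:,0]); P=P[o]; F=f[m][o]
print(len(P))
for i in range(0,len(P),max(1,len(P)//45)): print(np.round(P[i]),F[i])
E
```

```text
956
[-79. -13. -10.] [108 122 133]
[-78. -14. -20.] [108 121 132]
[-77.   5.   1.] [106 120 128]
[-77.  -5. -18.] [107 119 129]
[-77.  13. -30.] [113 130 139]
[-77.  10. -19.] [109 122 132]
[-77. -20. -30.] [116 134 149]
[-77.  12.   2.] [109 120 132]
[-76. -17. -31.] [138 150 165]
[-76.  12.  -7.] [104 119 127]
[-76.  -7. -36.] [206 224 231]
[-75. -10. -36.] [214 229 236]
[-73.  -0. -36.] [215 230 235]
[-71.   0. -38.] [143 158 169]
[-69. -17. -36.] [202 219 228]
[-66. -17. -37.] [145 176 218]
[-64.  16. -39.] [ 26  69 131]
[-62. -18. -37.] [ 32  74 135]
[-59.   5. -36.] [ 22  69 128]
[-57.  13. -38.] [ 23  66 128]
[-55.  -6. -38.] [ 27  70 133]
[-53. -11. -41.] [ 67  94 132]
[-50. -16. -37.] [ 82 104 132]
[-48. -16. -35.] [ 99 116 135]
[-45.  19. -35.] [112 125 132]
[-43.   3. -37.] [112 125 135]
[-41.   6. -37.] [109 122 133]
[-38.   3. -36.] [109 124 131]
[-36. -13. -35.] [111 124 135]
[-34.  12. -38.] [112 124 134]
[-31.  -5. -34.] [110 122 132]
[-29.  13. -38.] [111 122 132]
[-27. -17. -36.] [110 125 134]
[-24.   8. -36.] [111 122 133]
[-22.  -9. -38.] [111 125 132]
[-19. -18. -37.] [111 125 131]
[-17.  20. -38.] [109 123 133]
[-15. -12. -37.] [111 125 135]
[-12. -12. -38.] [112 124 133]
[-10.  13. -38.] [112 126 135]
[ -7.   9. -35.] [112 124 133]
[ -5.  -8. -38.] [112 125 134]
[ -2.   7. -38.] [109 123 132]
[  1.   7. -36.] [110 121 130]
[  4.  -0. -36.] [107 120 130]
[ 10. -18. -37.] [ 99 137 169]
```

It's dead level, so the pads hold it by friction. I go low enough for the base to swing clear, then ease the opening towards the flask's width so it can pivot under gravity.

Request:
drive_tool(
  moves=[
    [0,0,0.1,0],
    [0,0,0.1,0],
    [0,0,0.09,0],
    [0,0,0,0],
    [0,0,0,0],
  ],
  grip=0.5,
)

```text
time_s: 6.62
eef_pos: [564.7, 0.5, 81.5]
ee_rot: [-0.042, 0.999, 0.0, -0.0]
contact_force: [-0.1, -0.8, -2.1]
grip_width: 45.5
grip_force: 21.6
```

Request:
drive_tool(
  moves=[
    [0,0,0,0],
    [0,0,0,0],
  ],
  grip=0.53,
)

```text
time_s: 6.88
eef_pos: [564.9, 0.5, 82.0]
ee_rot: [-0.042, 0.999, -0.0, 0.001]
contact_force: [0.1, -0.3, -2.3]
grip_width: 45.7
grip_force: 21.6
```

```bash
cat >> h.py <<'E'
def prof():
    l,f,p=tilt(); 
    m=(abs(l[:,1])<18)&(p[:,2]>10); P=l[m]
    for b in range(-90,30,10):
        k=(P[:,0]>=b)&(P[:,0]<b+10)
        if k.sum()>3: print(b, k.sum(), np.round(np.percentile(P[k,2],[10,50,90])))
E
python3 -c "
from h import *
prof(); print(env.state()['grip_force'])"
```

```text
-80 214 [-37. -23.  -0.]
-70 71 [-39. -37. -35.]
-60 72 [-39. -37. -36.]
-50 71 [-39. -37. -35.]
-40 74 [-39. -37. -35.]
-30 72 [-38. -37. -36.]
-20 71 [-39. -37. -36.]
-10 71 [-38. -37. -36.]
0 39 [-39. -37. -36.]
21.60703182220459
```

A full 20 N is applied until the pads let go, so easing would just drop it. A better plan: set it back and grip only the last few mm of the round cap. That gives a small contact and a long lever, so it should swing down by itself.

Request:
drive_tool(
  moves=[
    [0,0,0.1,0],
    [0,0,0.1,0],
    [0,0,0.06,0],
    [0,0,0.025,0],
    [0,0,0.005,0],
    [0,0,0,0],
  ],
)

```text
time_s: 7.68
eef_pos: [565.1, 0.5, 9.5]
ee_rot: [-0.042, 0.999, -0.0, 0.001]
contact_force: [0.4, -1.4, -0.2]
grip_width: 46.0
grip_force: 21.9
```

Request:
drive_tool(
  moves=[
    [0,0,0,0],
    [0,0,0,0],
    [0,0,0,0],
    [0,0,0,0],
    [0,0,0,0],
    [0.06,0,0,0],
    [0.06,0,0,0],
    [0.056,0,-0.002,0],
    [0,0,0,0],
  ],
  grip=1,
)

```text
time_s: 8.8
eef_pos: [519.5, -3.2, 9.6]
ee_rot: [-0.041, 0.999, 0.0, -0.0]
contact_force: [0.5, 0.6, 0.2]
grip_width: 85.4
grip_force: 0.0
```

Run:
```python
from h import *
im=env.get_image("top"); f=im["frame"].astype(int)
p,u,v=pts(im,np.ones(im["z_map"].shape,bool)); c=f[v,u]
k=(p[:,2]>12)&(p[:,2]<50)&(p[:,0]>500)&(p[:,0]<660)&(abs(p[:,1])<60)
k&=~((p[:,1]<-30))
q=p[k]; print(cv2.minAreaRect(q[:,:2].astype(np.float32)), q[:,0].min(),q[:,0].max(), np.median(q[:,2]))
cv2.imwrite("pics/re.png",cv2.resize(im["frame"][150:280,220:360],None,fx=4,fy=4,interpolation=cv2.INTER_CUBIC)); print(env.state()["eef_pos"])
```

```text
((624.8324584960938, 4.869136810302734), (35.97415542602539, 46.33837127685547), 0.5250953435897827) 607.0513134303837 642.9947855943936 45.516510897389935
[520.4666337   -3.25442896   9.65374709]
```

View pics/re.png

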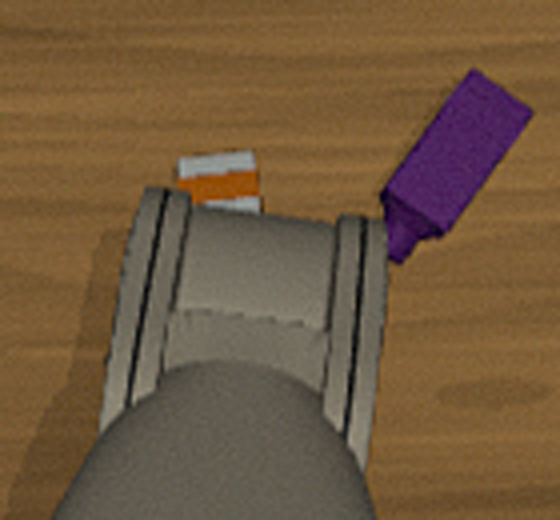

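The flask lies where it was (band at (220,190) in the crop, base at x≈642), and the cap tip is at x≈524, just inside the pads. Close and lift with the base swinging.

Request:
drive_tool(
  moves=[
    [0,0,0.008,0],
    [0,0,0,0],
    [0,0,0,0],
    [0,0,0,0],
    [0,0,0,0],
    [0,0,0,0],
    [0,0,0,0],
    [0,0,0,0],
    [0,0,0,0],
    [0,0,0,0],
  ],
  grip=0,
  newtons=20,
)

```text
time_s: 10.1
eef_pos: [520.8, -3.2, 7.3]
ee_rot: [-0.042, 0.999, -0.0, 0.0]
contact_force: [1.0, 0.3, -0.6]
grip_width: 24.7
grip_force: 19.7
```

Request:
drive_tool(
  moves=[
    [0,0,-0.05,0],
    [0,0,-0.06,0],
    [0,0,-0.06,0],
    [0,0,-0.06,0],
    [0,0,-0.06,0],
    [0,0,-0.06,0],
    [0,0,-0.06,0],
    [0,0,-0.06,0],
    [0,0,-0.06,0],
    [0,0,-0.06,0],
    [0,0,0,0],
    [0,0,0,0],
    [0,0,0,0],
  ],
)

```text
time_s: 11.72
eef_pos: [520.4, -3.1, 154.1]
ee_rot: [-0.042, 0.999, 0.0, -0.001]
contact_force: [0.7, -0.2, -2.3]
grip_width: 24.6
grip_force: 23.5
```

Run:
```python
from h import *
im=env.get_image("scene"); cv2.imwrite("pics/lift2.png",cv2.resize(im["frame"][100:300,180:380],None,fx=3,fy=3))
```

```text
(no output)
```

View pics/lift2.png

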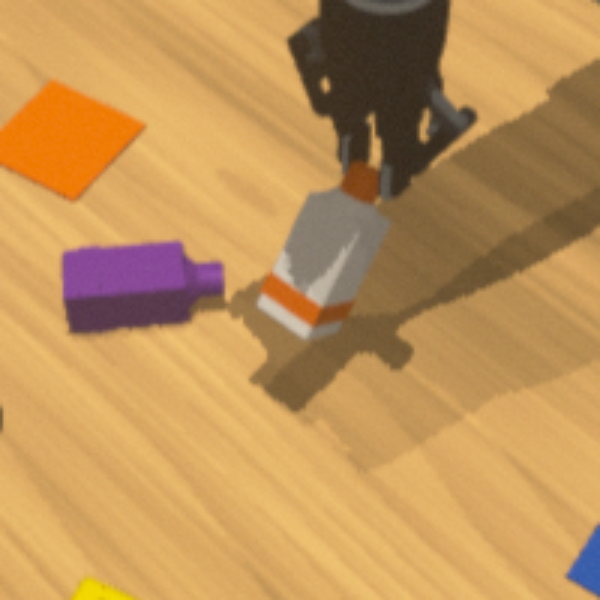

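It swung down most of the way: cap at (360,180), base at (310,320) in the crop. I measure the remaining tilt.

```bash
cat >> h.py <<'E'
def axis(show=True):
    im=env.get_image("scene"); st=env.state(); t=st["eef_pos"]
    from scipy.spatial.transform import Rotation as R
    M=R.from_quat(st["ee_rot"]).as_matrix()
    p,u,v=pts(im,np.ones(im["z_map"].shape,bool)); l=(p-t)@M
    k=(abs(l[:,1])<18)&(l[:,0]>-130)&(l[:,0]<60)&(l[:,2]>8)&(p[:,2]>12)
    L=l[k]; P=L
    # dominant plane facing away from robot: RANSAC in (x,z)
    best=None; rng=np.random.default_rng(0)
    for _ in range(400):
        a,b=P[rng.choice(len(P),2,False)][:,[0,2]]; d=b-a
        if np.hypot(*d)<20: continue
        n=np.array([-d[1],d[0]])/np.hypot(*d); r=abs((P[:,[0,2]]-a)@n)<2
        if best is None or r.sum()>best.sum(): best=r
    q=P[best][:,[0,2]]; vx,vz,x0,z0=cv2.fitLine(q.astype(np.float32),cv2.DIST_L2,0,.01,.01).ravel()
    s=np.sign(vz); ang=np.degrees(np.arctan2(-vx*s,vz*s))
    print("n",len(q),len(P),"lean of base to away side, deg",ang.round(1),"face pt",x0,z0,"x",q[:,0].min(),q[:,0].max(),"z",q[:,1].min(),q[:,1].max(),"y mean",np.mean(P[best][:,1]),"world zmin",p[k][best,2].min())
E
python3 -c "
from h import *
axis(); axis()"
```

```text
n 457 512 lean of base to away side, deg 38.7 face pt -73.93537 33.347107 x -94.52188038914142 -51.82234112356146 z 8.07388925946313 61.12778524531615 y mean 0.026930912252930764 world zmin 93.06260633921556
n 466 519 lean of base to away side, deg 39.1 face pt -73.67877 33.433407 x -95.14257194313318 -51.095336576723476 z 8.085191467320128 60.5770573570558 y mean 0.36256814084119726 world zmin 93.71412319919739
```

It stopped at a 39° lean on friction. A sharp start outward with a soft stop should let inertia swing the base in.

Request:
drive_tool(
  moves=[
    [-0.25,0,0,0],
    [-0.2,0,0,0],
    [-0.14,0,0,0],
    [-0.09,0,0,0],
    [-0.05,0,0,0],
    [-0.02,0,0,0],
    [0,0,0,0],
    [0,0,0,0],
  ],
)

```text
time_s: 12.88
eef_pos: [707.2, 12.4, 155.0]
ee_rot: [-0.042, 0.999, -0.0, -0.0]
contact_force: [-0.0, 0.3, -2.4]
grip_width: 24.8
grip_force: 26.8
```

```bash
python3 -c "
from h import *
axis()"
```

```text
n 515 585 lean of base to away side, deg 25.5 face pt -57.61573 42.2859 x -75.12396612307329 -39.25787142619601 z 8.054664514504452 78.7494347356046 y mean -0.005677527010988059 world zmin 76.31584783290248
```

The lean is down to 25°. I come back gently, turn 90° so the swing plane lies along the path to the mat, then jerk twice on the way there.

Request:
drive_tool(
  moves=[
    [0.02,0,-0.01,0],
    [0.04,0,-0.01,0],
    [0.06,0,-0.02,0],
    [0.08,0,-0.02,0],
    [0.08,0,-0.02,0],
    [0.08,0,-0.02,0],
    [0.08,0,-0.02,0],
    [0.07,0,0,0],
    [0.06,0,0,0],
  ],
)

```text
time_s: 14.05
eef_pos: [564.1, 0.5, 185.4]
ee_rot: [-0.042, 0.999, -0.0, 0.0]
contact_force: [0.6, 0.5, -2.4]
grip_width: 24.7
grip_force: 26.8
```

Request:
drive_tool(
  moves=[
    [0,0,0,0.06],
    [0,0,0,0.1],
    [0,0,0,0.11],
    [0,0,0,0.11],
    [0,0,0,0.11],
    [0,0,0,0.11],
    [0,0,0,0.11],
    [0,0,0,0.11],
    [0,0,0,0.1],
    [0,0,0,0.08],
    [0,0,0,0],
    [-0.25,0,0,0],
    [-0.18,0,0,0],
    [-0.12,0,0,0],
    [-0.08,0,0,0],
    [-0.04,0,0,0],
    [-0.01,0,0,0],
    [0,0,0,0],
    [0,0,0,0],
  ],
)

```text
time_s: 16.42
eef_pos: [579.7, -168.0, 184.9]
ee_rot: [0.677, 0.736, 0.0, 0.0]
contact_force: [-0.4, -0.4, -2.8]
grip_width: 24.5
grip_force: 28.2
```

Run:
```python
from h import *
axis()
im=env.get_image("scene"); cv2.imwrite("pics/t.png",cv2.resize(im["frame"][20:300,100:380],(600,600)))
```

```text
n 209 302 lean of base to away side, deg 18.2 face pt -5.182251 53.253242 x -22.09776228194634 7.558133498617254 z 14.864843214920256 101.454124915105 y mean 0.2347890614932162 world zmin 83.45617075721464
```

View pics/t.png

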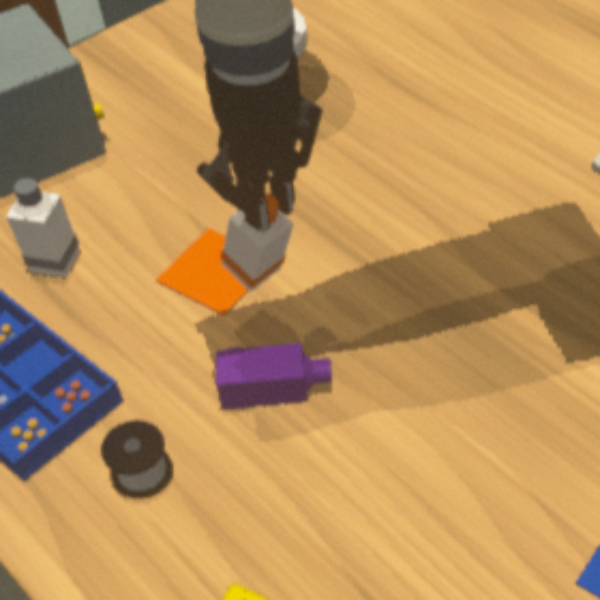

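The flask hangs at an 18° lean (crop (255,245)) just short of the mat (215,270). One more jerk takes it over the mat.

Request:
drive_tool(
  moves=[
    [-0.25,0,0,0],
    [-0.14,-0.03,0,0],
    [-0.07,-0.03,0,0],
    [-0.04,-0.026,0,0],
    [-0.017,0,0,0],
    [0,0,0,0],
    [0,0,0,0],
  ],
)

```text
time_s: 17.4
eef_pos: [569.3, -298.6, 185.0]
ee_rot: [0.677, 0.736, 0.0, 0.0]
contact_force: [0.8, 0.1, -2.1]
grip_width: 24.9
grip_force: 28.6
```

Run:
```python
from h import *
axis()
print(env.state()['eef_pos'])
```

```text
n 277 383 lean of base to away side, deg 13.8 face pt 0.19614726 56.84972 x -11.77985100711556 10.64915771224615 z 15.496651602512431 101.85104679748251 y mean 0.17621382679376874 world zmin 83.0621899542623
[ 569.25125832 -298.62772628  184.9148671 ]
```

The lean is 13.8°. I back off 28 mm, touch the low edge to the mat, then drag it forward so the edge friction stands it flat.

Request:
drive_tool(
  moves=[
    [0.02,0,0.02,0],
    [0.03,0,0.05,0],
    [0.03,0,0.06,0],
    [0.02,0,0.06,0],
    [0.012,0,0.06,0],
    [0,0,0.04,0],
    [0,0,0.022,0],
    [0,0,0,0],
    [0,0,0,0],
  ],
)

```text
time_s: 18.58
eef_pos: [567.0, -272.3, 108.2]
ee_rot: [0.677, 0.736, -0.0, 0.001]
contact_force: [-1.7, 0.2, 6.3]
grip_width: 25.0
grip_force: 29.5
```

Request:
drive_tool(
  moves=[
    [0,0,0.008,0],
    [0,0,0.008,0],
    [0,0,0,0],
  ],
)

```text
time_s: 18.95
eef_pos: [568.4, -273.3, 107.4]
ee_rot: [0.677, 0.736, 0.0, 0.004]
contact_force: [-3.9, 1.7, 26.3]
grip_width: 24.6
grip_force: 32.2
```

Run:
```python
from h import *
axis()
```

```text
n 224 308 lean of base to away side, deg 11.6 face pt 2.9948437 50.5746 x -7.4814013467869644 12.34963812439968 z 12.427282015438422 94.91242501326207 y mean 0.7752212215761664 world zmin 12.549869584361204
```

Request:
drive_tool(
  moves=[
    [0,0,-0.012,0],
    [-0.012,0,0,0],
    [-0.02,0,0,0],
    [-0.02,0,0,0],
    [-0.02,0,0,0],
    [-0.02,0,0,0],
    [-0.01,0,0,0],
    [0,0,0,0],
  ],
)

```text
time_s: 20.0
eef_pos: [568.9, -297.2, 105.8]
ee_rot: [0.677, 0.736, 0.0, 0.0]
contact_force: [-0.9, 1.0, 3.8]
grip_width: 24.8
grip_force: 30.9
```

Run:
```python
from h import *
axis()
```

```text
n 264 365 lean of base to away side, deg 0.9 face pt 15.369608 49.782166 x 13.077254158940068 17.58688200117015 z 10.493794265862684 92.7933867580601 y mean 0.17992321470746864 world zmin 13.001940073469541
```

It's now upright (0.9°), in contact with the mat, centred at about (569.5,-305). Hold, release and go up.

Request:
drive_tool(
  moves=[
    [0,0,0.004,0],
    [0,0,0,0],
    [0,0,0,0],
    [0,0,0,0],
  ],
)

```text
time_s: 20.55
eef_pos: [569.0, -297.2, 105.7]
ee_rot: [0.677, 0.736, -0.0, 0.001]
contact_force: [-2.4, -0.1, 9.6]
grip_width: 24.5
grip_force: 31.3
```

Request:
drive_tool(
  moves=[
    [0,0,0,0],
    [0,0,0,0],
    [0,0,0,0],
    [0,0,0,0],
    [0,0,0,0],
    [0,0,0,0],
    [0,0,-0.05,0],
    [0,0,-0.1,0],
    [0,0,-0.15,0],
    [0,0,-0.15,0],
    [0,0,0,0],
    [0,0,0,0],
  ],
  grip=1,
)

```text
time_s: 22.05
eef_pos: [568.7, -296.9, 217.4]
ee_rot: [0.677, 0.736, -0.0, 0.0]
contact_force: [0.4, -0.2, -0.3]
grip_width: 85.6
grip_force: 0.0
```

Run:
```python
from h import *
im=env.get_image("scene"); cv2.imwrite("pics/end.png",im["frame"])
p,u,v=pts(im,np.ones(im["z_map"].shape,bool))
k=(abs(p[:,0]-569)<60)&(abs(p[:,1]+306)<60)&(p[:,2]>10)&(p[:,2]<135)
for a,b in((10,50),(50,90),(100,125)):
    q=p[k&(p[:,2]>a)&(p[:,2]<b)]; print(a,len(q),q[:,:2].min(0) if len(q) else'',q[:,:2].max(0) if len(q) else '')
print(env.state()["grip_width"])
```

```text
10 303 [ 541.99709511 -325.67380374] [ 594.0257496  -278.87980185]
50 318 [ 543.47675315 -328.09988463] [ 593.713222   -279.26110544]
100 158 [ 554.38524388 -318.51217394] [ 583.74304767 -288.48099204]
85.52510796318187
```

View pics/end.png

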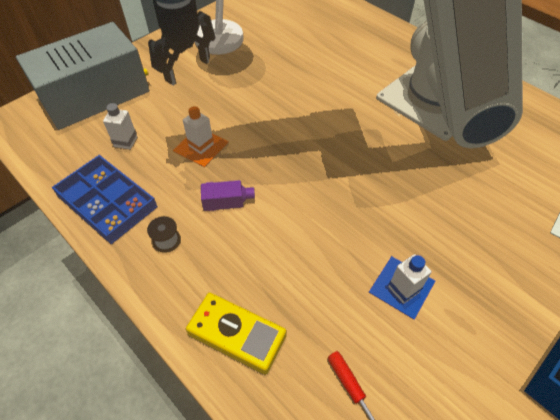

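The orange flask stands upright and released on the orange mat at (200,135), centred within about 3 mm. The blue flask is undisturbed at (408,278), and the gripper is clear.

```bash
python3 -c "
from workcell import env
print(env.job_done())"
```

```text
the job is handed in; nothing more can be done
None
```

The orange-capped flask stands upright and released in the middle of the orange mat (about 3 mm off centre by depth measurement), the blue flask was left alone, and the job is handed in; no verdict came back.

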